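# Eject a padlock with a sunken knob and lay it in the stamping cradle

### The arm

A 6-joint arm with a two-finger parallel gripper is mounted at the origin on a cart in front of the work surface, level with it; the furniture and walls round the work are solid. World frame = base frame: x ahead of the robot, y to its left, z up, the work surface at z = 0. Lengths are in m, angles in rad, forces in N, time in s.
With the tool pointing down it reaches from about 0.3 to 0.75 m from the base axis. Payload 8.5 kg.
Tool frame: the origin (TCP) lies on the centre line of the jaws, within the pads' length; the fingertips stand 14 mm ahead of it and the grasp point (between the pads) lies 5 mm behind it; z points along the fingers, y is the line along which they close (so a half turn about z gives the same grasp; the last joint's range is limited). The gripper opens to 88 mm and grips with 3 to 60 N. Pads are 18 mm wide; open, the fingers measure 123 mm over their backs; the gripper's body (75 mm by 187 mm) begins 45 mm behind the grasp point.
Start: joints at [1.118, 0.381, 1.297, -0, 1.464, -0.215], TCP at [0.13, 0.535, 0.253] pointing down, gripper open.
Joint ranges: [-3.11, 3.11], [-0.89, 2.33], [0.22, 2.48], [-1.42, 4.56], [0.17, 2.85], [-2.88, 2.88]. Speed limits (rad/s): [2.39, 2.39, 3.14, 3.14, 3.14, 3.14].

### API

Orientations are given as a unit quaternion [x, y, z, w].
In Python, from plant import robot gives the robot as it stands.
- The arm moves only by the tool send_rows, never from a script. Its argument "steps" is a list that holds one entry, the list of rows, each a list of 7 numbers: the shift along the tool's x, y, z in m, then the turn, a rotation vector about the tool's x, y, z in rad, then the closure, from -1 (fully open) to 1 (shut). A call has 1 to 12 rows; each row shifts and turns the commanded pose from where the row before left it, along the tool's axes as they then stand; what a row does not reach is not made up. A row lasts 1/10 s, in which the tool goes at most 50 mm and 8.59 degrees, less where a joint would pass 70% of its speed; a pose out of reach is approached as far as the arm can. A call is refused whole if a number of a shift passes 0.05 or a number of a turn 0.15, either way. A call with a gripper value outside its range is refused whole. The fingers move at their own pace and stop on an object; "newtons" is the grip in N (left out, the last holds). Time passes only in rows, so rows that do not move let the fingers close. It gives the time, the measured TCP pose, the force, the opening and the grip force at its end, in the units of the state.
- robot.get_obs(): the state, without advancing time (a new reading comes with each control period).
- robot.capture(name): name is "side" or "top" or "wrist"; returns a dict with "img" (480x640x3 uint8, red, green, blue), "z_map" (480x640 float32, m along the optical axis (not along the pixel's ray), 0 where there is no reading), "fx", "fy", "cx", "cy" (pixels), "R" (3x3) and "t" (3): a world point X has camera coordinates R X + t; the wrist camera has in their place "T_tool_cam" (4x4, takes a point from camera to tool coordinates, whose origin is the TCP and whose axes are the flange's). Camera axes: x right, y down, z forward; pixel columns grow to the right and rows downward; lengths in m; the calibration is good to about 2 mm. A picture is of the moment at which its call begins: read the wrist's pose just before it.
- robot.close_job(): hands the job in; it is judged then, once.
The state is a dict: "time": time; "qpos": joint angles; "dq": joint speeds; "effort": joint torques, N m; "position": TCP position; "ee_rot": TCP orientation; "ft_force": force on the tool from outside, world axes, zero at the start; "ft_torque": the same for the moment, N m; "width": finger opening in m; "finger_force": force on a finger pad.
Only numpy, scipy, OpenCV 4.12 (cv2) and the standard library are available. Lean on these libraries where they do the work, as an engineer would, in place of code of your own. Each camera call takes 0.05 s, during which the arm holds its last target. There are 200 camera calls.

### The job

Turn the knob sunk in the fixture's round well clockwise to its stop, so that the ejector raises the steel padlock out of its pocket. Take the padlock, lay it flat on its back on the rubber mat and let go; then take it again another way and lower it gently into the wooden cradle, lying flat on the cradle's floor between the walls and not sticking out at either end. Leave the brass padlock, the lock cylinder and the mug undisturbed.

Things in the scene. Friction and masses are not known exactly. Their poses are not given: they have to be found in the camera images.
- fixture: fixed aluminium ejector fixture, 116 (x) x 198 (y) x 45 mm high, turned up to 0.4 rad about the vertical; origin at the centre of its underside. Its flat deck is 45 mm above the origin; a round well with the knob is centred at y = +50 mm, a rectangular pocket with the steel padlock at y = -52 mm
- pocket (a point): centre of the pocket's mouth, at deck height, axes as the fixture's. Pocket 62 (x) x 42 (y) x 16.5 mm deep; a brass ejector block 34 x 26 mm in its floor. At each x end a steel post, 26 mm wide in y, stands 18 mm above the deck, 32 to 41 mm from this point: the raised padlock can be gripped across its flanks (along y), not by its ends
- well (a point): centre of the round well's floor, 26 mm below the deck, 19 mm above the bench; the well is 80 mm across and the knob's axis is its middle
- knob (a joint): angle of the knob, rad: 0 to 2.8 (stop); starts between 0 and 0.4 and grows clockwise seen from above. It takes about 0.05 N m and stays where it is left. The ejector rises 8.5 mm per rad: at the stop the padlock's underside is about 7 mm above the deck. At 0 the bar lies along the fixture's x. A turn over 1.5 rad needs a second grasp
- knob_grip (a point): point on the knob's vertical axis, 12.5 mm above the well's floor; it turns with the knob. The knob is a black upright bar 30 mm long (point's x axis), 11 mm thick (its y), its top 19.5 mm above the well's floor (6.5 mm below the deck), on a round skirt 34 mm across, 4 mm high. Grip it across the 11 mm; fingers opened to about 28 mm enter the well at any angle
- padlock: loose steel padlock, 58 x 38 x 16 mm, about 0.13 kg, lying on its back; origin at the middle of its underside, z up. Body x -27 to +5, y -19 to +19, z 0 to 16 mm; shackle out to x = +29 mm at heights 5 to 11 mm. Grip across the flanks (38 mm, along y) or by the ends (56 mm, along x at y = 0). Starts in the pocket, x along the fixture's, top 0 to 3 mm above the deck
- mat: fixed black rubber mat, 120 x 120 x 4 mm, square to the world axes; origin at the centre of its underside
- cradle: fixed wooden cradle: a channel along its x axis, 100 mm long, open at both ends; origin at the centre of its underside. Floor 6 mm thick; walls at y = +-24 to +-36 mm, rounded tops 36 mm above the origin. 48 mm between the walls: no room for fingers beside the padlock's flanks, but room at its ends
- cradle_floor (a point): centre of the cradle's floor, on its upper face, axes as the cradle's
- brass_padlock: bystander: brass padlock, 68 x 45 x 19 mm, lying on the bench; origin at the middle of its underside
- lock_cylinder: bystander: brass lock cylinder, 44 x 72 x 17 mm; origin at the middle of its underside
- mug: bystander: white spotted mug, 82 x 117 x 91 mm; origin at the centre of its underside

How it is judged:
By the outcome, as a careful person would: the job done as asked, in the order asked, and still so for the second after the job is handed in, with the robot touching nothing.
It also fails if it takes over 70 s, if anything falls off the work surface, if the arm or the gripper's body presses on something with over 40 N, if the wrist force passes 120 N, or if a joint passes its speed limit or range.

## Working session

There is one attempt and no reset: what is moved stays moved. The work goes in short steps, Python scripts to look and compute and a tool call to move; the robot and the scene stay as the last step left them, time stands still between calls to the robot, and variables do not carry over. Pictures are saved under pics/ and viewed, at most 12 in all, crops included, and the job is handed in when it is done.

Besides the shell and the picture viewer there is one more tool, called after "Call:" as name(argument=value, ...), one argument or row to a line, values as JSON. send_rows: Moves the arm, as the interface text tells. Its arguments: {"type":"object","properties":{"steps":{"type":"array"},"newtons":{"type":"number"}},"required":["steps"]}

```bash
ls; mkdir -p pics
python3 - <<'E'
from plant import robot
import cv2,numpy as np
o=robot.get_obs();print(o)
for n in ["top","side"]:
    c=robot.capture(n);cv2.imwrite(f"pics/{n}0.png",c["img"][:,:,::-1]);np.savez(f"pics/{n}0.npz",**c)
    print(n,c["fx"],c["cx"],c["cy"],c["R"],c["t"])
E
```

```text
pics
{'time': 0.0, 'qpos': array([ 1.11770959e+00,  3.81224416e-01,  1.29825133e+00,  6.37238503e-06,
        1.46357058e+00, -2.15311843e-01]), 'dq': array([-3.47316039e-05, -4.29489553e-04,  2.27817923e-03, -1.22891887e-04,
       -1.15739164e-05,  8.54630445e-04]), 'effort': array([-9.42664738e-04, -4.37962711e+01, -2.24542522e+01,  7.12140533e-02,
        3.54615832e-02, -1.22836354e-04]), 'position': array([0.12944297, 0.53429466, 0.25212567]), 'ee_rot': array([ 1.18607892e-01,  9.92940904e-01, -6.85582354e-04, -2.41403551e-04]), 'ft_force': array([-0.34979161, -0.03015974,  1.42073956]), 'ft_torque': array([-0.03172646,  0.02907997,  0.04920949]), 'finger_force': 0.0, 'width': 0.08799220934202026}
top 570.3370421730127 313.95186710777506 232.3726995428953 [[ 0.04648683 -0.99891469  0.00290172]
 [-0.97872434 -0.04612799 -0.19992719]
 [ 0.19984406  0.006454   -0.97980646]] [0.03147886 0.60751195 1.12895508]
side 446.8077977985633 314.8848697573731 238.19062423198795 [[-9.99826521e-01 -1.67424621e-02 -8.16199545e-03]
 [-6.68044476e-04  4.70155937e-01 -8.82583112e-01]
 [ 1.86140249e-02 -8.82424549e-01 -4.70085559e-01]] [0.6320104  0.03191645 1.0961045 ]
```

View pics/top0.png

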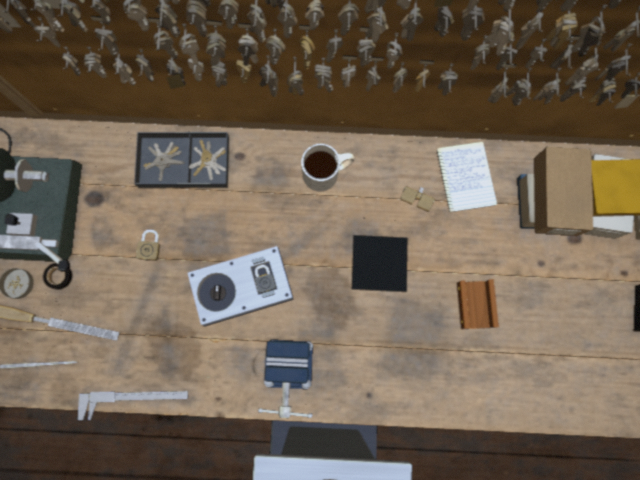

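View pics/side0.png

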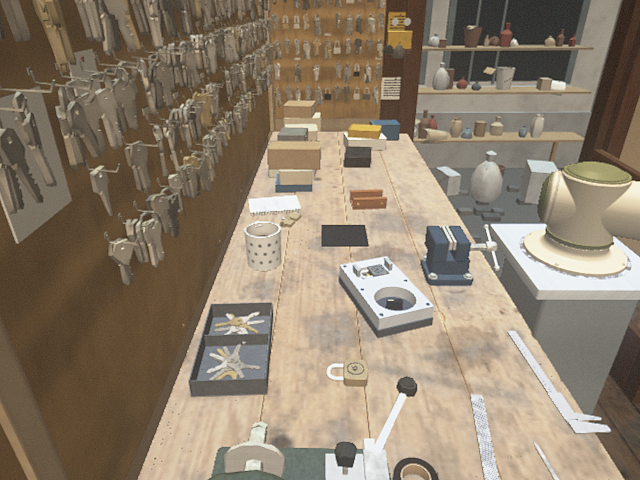

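The top view shows the fixture (190–293, 247–325), with the well at (216,292) and the pocket at (263,278). It also shows the mat (380,263), the cradle (478,304), the brass padlock (149,245), the cylinder (418,198), the mug (320,165) and a vise (288,363). The side view shows the same layout.

```bash
cat > h.py <<'E'
import numpy as np,cv2
from scipy.spatial.transform import Rotation as Rn
def world_cam(c,o=None):
    "camera centre and camera->world rotation"
    if "T_tool_cam" in c:
        W=np.eye(4);W[:3,:3]=Rn.from_quat(o["ee_rot"]).as_matrix();W[:3,3]=o["position"]
        M=W@c["T_tool_cam"];return M[:3,3],M[:3,:3]
    R=np.array(c["R"]);return -R.T@np.array(c["t"]),R.T
def ray(c,uv,z,o=None):
    C,R=world_cam(c,o);uv=np.atleast_2d(uv)
    d=np.c_[(uv[:,0]-c["cx"])/c["fx"],(uv[:,1]-c["cy"])/c["fy"],np.ones(len(uv))]@R.T
    return C+d*((z-C[2])/d[:,2])[:,None]
def cloud(c,o=None):
    C,R=world_cam(c,o);z=c["z_map"];v,u=np.mgrid[:480,:640]
    P=np.stack([(u-c["cx"])/c["fx"]*z,(v-c["cy"])/c["fy"]*z,z],-1)@R.T+C
    P[z==0]=np.nan;return P
def proj(c,X,o=None):
    C,R=world_cam(c,o);p=(np.atleast_2d(X)-C)@R
    return np.c_[c["fx"]*p[:,0]/p[:,2]+c["cx"],c["fy"]*p[:,1]/p[:,2]+c["cy"]]
def rect(mask):
    cs,_=cv2.findContours(mask.astype(np.uint8),cv2.RETR_EXTERNAL,cv2.CHAIN_APPROX_NONE)
    return max(cs,key=cv2.contourArea)
E
python3 - <<'E'
from h import *
c=dict(np.load("pics/top0.npz"));P=cloud(c)
np.set_printoptions(precision=4,suppress=True)
def fit(name,box,z,m):
    k=np.zeros((480,640),bool);x0,y0,x1,y1=box;k[y0:y1,x0:x1]=m[y0:y1,x0:x1]
    q=ray(c,rect(k)[:,0].astype(float),z)[:,:2].astype(np.float32)
    r=cv2.minAreaRect(q);print(name,r, "zmed",np.nanmedian(P[k][:,2]))
g=c["img"].mean(-1);Z=np.nan_to_num(P[...,2])
fit("fixture",(180,240,300,330),.045,Z>.03)
fit("mat",(340,225,420,300),.004,g<45)
fit("cradle",(445,270,510,335),.036,Z>.025)
fit("brass",(125,220,175,270),.01,Z>.008)
fit("cyl",(395,175,440,215),.01,Z>.008)
fit("mug",(290,130,360,200),.09,Z>.07)
fit("vise",(250,330,320,420),.05,Z>.02); print(Z[330:420,250:320].max())
print(ray(c,[(216,292)],.03),ray(c,[(263,278)],.045))
E
```

```text
fixture ((0.4899331331253052, 0.21059176325798035), (0.11368316411972046, 0.19406212866306305), 19.538253784179688) zmed 0.04515865967424193
mat ((0.5566996932029724, -0.08466838300228119), (0.11451806873083115, 0.11480367183685303), 89.77781677246094) zmed 0.004069658153778466
cradle ((0.47841405868530273, -0.31697630882263184), (0.0998268723487854, 0.01486041210591793), 5.18574333190918) zmed 0.034489210541841064
brass ((0.5715281963348389, 0.4182962477207184), (0.048447441309690475, 0.06687221676111221), 86.85212707519531) zmed 0.01814833313213926
cyl ((0.7072086334228516, -0.16442200541496277), (0.07164589315652847, 0.045133259147405624), 67.75176239013672) zmed 0.013957367105827956
mug ((0.7548413276672363, 0.0489933043718338), (0.08294873684644699, 0.1018945723772049), 48.6450080871582) zmed 0.08472979043142015
vise ((0.30628639459609985, 0.10298924148082733), (0.15030528604984283, 0.10730292648077011), 0.6573558449745178) zmed 0.10160729715225714
0.11441854842565946
[[0.4746 0.2593 0.03  ]] [[0.5069 0.1614 0.045 ]]
```

Call:
send_rows(
  steps=[
    [[-0.037,-0.0185,0,0,0,0,-1],[-0.037,-0.0185,0,0,0,0,-1],[-0.037,-0.0185,0,0,0,0,-1],[-0.037,-0.0185,0,0,0,0,-1],[-0.037,-0.0185,0,0,0,0,-1],[-0.037,-0.0185,0,0,0,0,-1],[-0.037,-0.0185,0,0,0,0,-1],[-0.037,-0.0185,0,0,0,0,-1],[-0.037,-0.0185,0,0,0,0,-1],[-0.037,-0.0185,0,0,0,0,-1],[-0.037,-0.0185,0,0,0,0,-1]],
  ],
)

```text
time: 1.2
position: [0.4782, 0.2395, 0.2525]
ee_rot: [0.119, 0.993, -0.0, -0.0]
ft_force: [0.6, 0.3, -0.1]
width: 0.0882
finger_force: 0.0
```

Call:
send_rows(
  steps=[
    [[0,0,0,0,0,-0.144,-1],[0,0,0,0,0,-0.144,-1],[0,0,0,0,0,-0.144,-1],[0,0,0,0,0,-0.144,-1],[0,0,0,0,0,0,-1],[0,0,0,0,0,0,-1]],
  ],
)

```text
time: 1.8
position: [0.4771, 0.2408, 0.2526]
ee_rot: [-0.166, 0.986, -0.0, -0.0]
ft_force: [-0.5, -0.8, 0.1]
width: 0.0883
finger_force: 0.0
```

Run:
```python
from plant import robot
from h import *
import pickle
o=robot.get_obs();c=robot.capture("wrist");print(o["time"],o["qpos"],o["position"],o["ee_rot"])
pickle.dump((o,c),open("w0.pkl","wb"));cv2.imwrite("pics/w0.png",c["img"][:,:,::-1]);print(c["T_tool_cam"],c["fx"])
```

```text
1.8 [ 2.45835553e-01  3.53571354e-01  1.34045779e+00 -9.78221879e-06
  1.44804623e+00 -1.65926762e+00] [0.4770666  0.24084095 0.25256253] [-1.66376709e-01  9.86062236e-01 -2.38103709e-05 -2.40232945e-04]
[[ 7.16667487e-04 -9.55915642e-01 -2.93640550e-01  7.56039498e-02]
 [ 9.99999535e-01  4.95493320e-04  8.27601431e-04  1.53066813e-03]
 [-6.45620222e-04 -2.93641006e-01  9.55915552e-01 -1.32291395e-01]
 [ 0.00000000e+00  0.00000000e+00  0.00000000e+00  1.00000000e+00]] 333.1548275215665
```

View pics/w0.png

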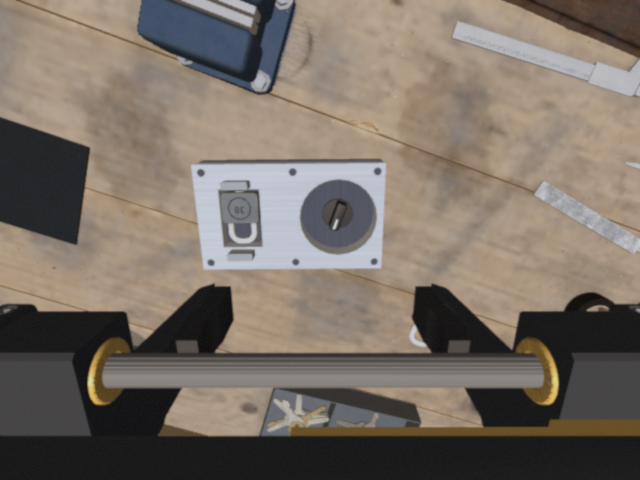

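The wrist view shows the deck (193–386, 160–270), the steel padlock at (240,218) with its shackle down the image, i.e. along fixture +x, and the well centre at (338,216). The knob bar leans from about (331,226) to (346,203).

Run:
```python
from h import *
import pickle
np.set_printoptions(precision=4,suppress=True)
o,c=pickle.load(open("w0.pkl","rb"));P=cloud(c,o);Z=np.nan_to_num(P[...,2]);g=c["img"].mean(-1)
def cl(k,box):
    m=np.zeros_like(k);x0,y0,x1,y1=box;m[y0:y1,x0:x1]=k[y0:y1,x0:x1];return m
k=cl((Z>.035)&(Z<.07),(180,150,400,280));q=ray(c,rect(k)[:,0].astype(float),.045,o)[:,:2].astype(np.float32)
r=cv2.minAreaRect(q);print("fix",r,np.nanmedian(Z[k]))
w=cl(~((Z>.04)),(290,170,383,262));w=cl(g<120,(295,172,380,258))
q=ray(c,rect(w)[:,0].astype(float),.045,o)[:,:2].astype(np.float32);print("well",cv2.minEnclosingCircle(q),cv2.fitEllipse(q))
kb=cl((Z>.031)&(Z<.043),(318,192,360,238));q=P[kb][:,:2].astype(np.float32);print("bar",len(q),cv2.minAreaRect(q),q.mean(0),np.median(Z[kb]))
d=np.linalg.svd(q-q.mean(0))[2][0];print("bar ang",np.degrees(np.arctan2(d[1],d[0])))
R=Rn.from_quat(o["ee_rot"]).as_matrix();print("toolx ang",np.degrees(np.arctan2(R[1,0],R[0,0])))
im=cv2.resize(c["img"][150:280,180:400,::-1],None,fx=3.6,fy=3.6,interpolation=cv2.INTER_CUBIC);cv2.imwrite("pics/w0c.png",im)
```

```text
fix ((0.49044886231422424, 0.21120212972164154), (0.11277852952480316, 0.1941061019897461), 19.636272430419922) 0.045285367984333136
well ((0.4735945761203766, 0.25837409496307373), 0.03938480466604233) ((0.4735119640827179, 0.25818905234336853), (0.07703807950019836, 0.07744897902011871), 60.794193267822266)
bar 304 ((0.4735530912876129, 0.25834739208221436), (0.011173217557370663, 0.029654162004590034), 89.15528106689453) [0.473  0.2579] 0.03946909324722522
bar ang -0.07648396
toolx ang -160.84555968911314
```

View pics/w0c.png

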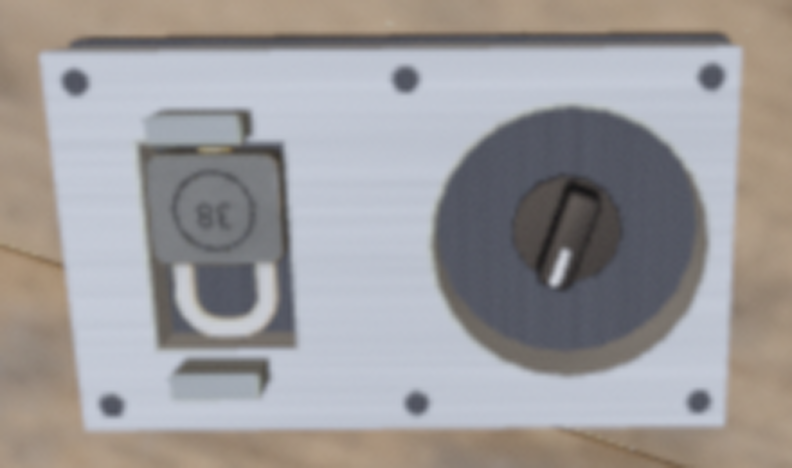

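The bar lies along world x, so the knob angle is about 0.34. Its centre is at (0.4735, 0.258). The knob's skirt limits the fingertips to z > 23 mm, so I'll grip with the TCP at about 0.039.

Call:
send_rows(
  steps=[
    [[0,0,0.03,0,0,0.111,0.36],[0,0,0.03,0,0,0.111,0.36],[0,0,0.03,0,0,0.112,0.36],[0.0036,0.0174,0.03,0,0,0,0.36],[0,0,0.03,0,0,0,0.36],[0,0,0.015,0,0,0,0.36],[0,0,0,0,0,0,0.36],[0,0,0,0,0,0,0.36]],
  ],
)

```text
time: 2.65
position: [0.4738, 0.2583, 0.0882]
ee_rot: [-0.001, 1.0, 0.0, 0.0]
ft_force: [-0.4, 0.5, 0.0]
width: 0.0284
finger_force: 0.0
```

Run:
```python
from plant import robot
from h import *
import pickle
np.set_printoptions(precision=4,suppress=True)
o=robot.get_obs();c=robot.capture("wrist");pickle.dump((o,c),open("w1.pkl","wb"))
print(o["position"],o["ee_rot"],o["width"],o["qpos"]);P=cloud(c,o);Z=np.nan_to_num(P[...,2])
near=np.hypot(P[...,0]-.4735,P[...,1]-.2582)<.022
k=near&(Z>.031)&(Z<.043);q=P[k][:,:2].astype(np.float32);print(len(q),cv2.minAreaRect(q) if len(q) else 0,np.median(Z[k]))
cv2.imwrite("pics/w1.png",c["img"][:,:,::-1])
R=Rn.from_quat(o["ee_rot"]).as_matrix();print("toolx ang",np.degrees(np.arctan2(R[1,0],R[0,0])))
```

```text
[0.4738 0.2583 0.0882] [-0.0014  1.      0.0001  0.0002] 0.028432057693909427 [ 0.2797  0.5402  1.5615 -0.      1.0395 -1.2939]
935 ((0.4736056923866272, 0.25850358605384827), (0.010806086473166943, 0.02968570962548256), 89.98759460449219) 0.0394709103279246
toolx ang -179.83831182458636
```

View pics/w1.png

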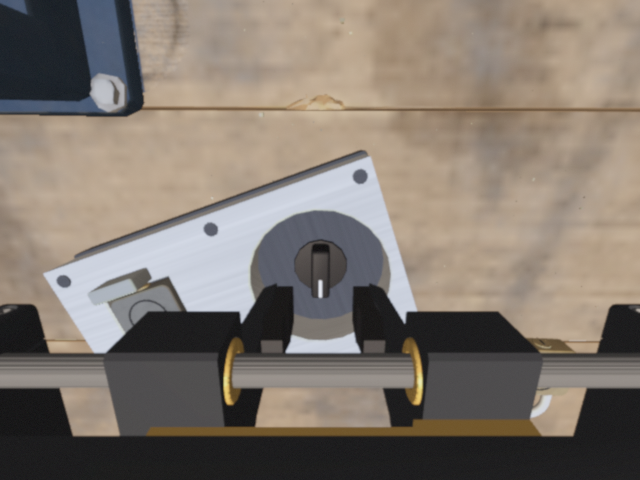

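The bar stands upright in the image at (320,270), between the fingers. I'll descend and grip.

Call:
send_rows(
  steps=[
    [[0,0,0.02,0,0,0,0.36],[0,0,0.02,0,0,0,0.36],[0,0,0.009,0,0,0,0.36],[0,0,0,0,0,0,0.36],[0,0,0,0,0,0,1],[0,0,0,0,0,0,1],[0,0,0,0,0,0,1],[0,0,0,0,0,0,1]],
  ],
  newtons=25,
)

```text
time: 3.5
position: [0.4739, 0.257, 0.0397]
ee_rot: [-0.002, 1.0, -0.001, 0.001]
ft_force: [0.7, -10.5, 4.5]
width: 0.0107
finger_force: 25.0
```

Call:
send_rows(
  steps=[
    [[0,0,0,0,0,0.12,1],[0,0,0,0,0,0.12,1],[0,0,0,0,0,0.12,1],[0,0,0,0,0,0.12,1],[0,0,0,0,0,0.12,1],[0,0,0,0,0,0.12,1],[0,0,0,0,0,0.12,1],[0,0,0,0,0,0.12,1],[0,0,0,0,0,0.12,1],[0,0,0,0,0,0.12,1]],
  ],
)

```text
time: 4.5
position: [0.4742, 0.2573, 0.0397]
ee_rot: [0.565, 0.825, -0.0, 0.001]
ft_force: [1.5, -8.1, 2.5]
width: 0.0107
finger_force: 25.0
```

```bash
python3 -c "
from plant import robot
o=robot.get_obs();print(o)"
```

```text
{'time': 4.5, 'qpos': array([ 0.27847084,  0.61241768,  1.60617504, -0.00255525,  0.92183977,
       -0.09044555]), 'dq': array([-1.30353109e-03,  9.64846209e-04, -1.00208479e-03,  1.74063026e-03,
       -1.56369979e-04,  1.19077264e+00]), 'effort': array([  3.873716  , -45.98954558, -14.38619614,   1.61001395,
        -0.24504228,  -1.51303757]), 'position': array([0.47415138, 0.25726759, 0.03969715]), 'ee_rot': array([ 5.64781080e-01,  8.25239940e-01, -2.02435032e-04,  1.15435918e-03]), 'ft_force': array([ 1.48688788, -8.07088063,  2.54889709]), 'ft_torque': array([-1.30206903, -0.12993289,  0.10287346]), 'finger_force': 25.00688284635544, 'width': 0.010656044831242856}
```

Call:
send_rows(
  steps=[
    [[0,0,0,0,0,0.12,1],[0,0,0,0,0,0.12,1],[0,0,0,0,0,0.12,1],[0,0,0,0,0,0.12,1],[0,0,0,0,0,0.12,1],[0,0,0,0,0,0.12,1],[0,0,0,0,0,0.12,1],[0,0,0,0,0,0.12,1],[0,0,0,0,0,0,1]],
  ],
)

```text
time: 5.4
position: [0.4745, 0.2572, 0.0397]
ee_rot: [0.882, 0.472, 0.001, 0.001]
ft_force: [2.3, -7.4, 1.9]
width: 0.0108
finger_force: 25.0
```

```bash
python3 -c "
from plant import robot
o=robot.get_obs();print(o['qpos'],o['ft_torque'],o['ft_force'],o['effort'])"
```

```text
[ 0.27825626  0.61253741  1.60584168 -0.0027164   0.92143775  0.8681831 ] [-1.31765136 -0.20022398 -0.04878196] [ 2.33283607 -7.43107403  1.87265437] [  4.53987122 -46.39320016 -14.09943849   1.68764077  -0.08433904
   1.04196992]
```

Call:
send_rows(
  steps=[
    [[0,0,0,0,0,0.08,1],[0,0,0,0,0,0.08,1],[0,0,0,0,0,0.08,1],[0,0,0,0,0,0.05,1],[0,0,0,0,0,0.05,1],[0,0,0,0,0,0,1],[0,0,0,0,0,0,1]],
  ],
)

```text
time: 6.1
position: [0.4745, 0.2572, 0.0397]
ee_rot: [0.948, 0.318, 0.001, 0.001]
ft_force: [2.8, -8.5, 2.3]
width: 0.011
finger_force: 25.4
```

```bash
python3 -c "
from plant import robot
o=robot.get_obs();print(o['qpos'],o['ft_torque'],o['ft_force'],o['effort'])"
```

```text
[ 0.27834414  0.61262368  1.60580516 -0.00329276  0.92134339  1.20412145] [-1.45002317 -0.29432397  0.41279732] [ 2.81145595 -8.52690776  2.25488285] [ 4.32414606e+00 -4.64960897e+01 -1.40265745e+01  2.02767335e+00
 -3.27144109e-02  4.58969129e-01]
```

The torque rose to 0.4 N m after 2.5 rad of turn, so the knob is at its stop. I'll release, lift and go over the pocket.

Call:
send_rows(
  steps=[
    [[0,0,0,0,0,0,0.36],[0,0,0,0,0,0,0.36],[0,0,0,0,0,0,0.36],[0,0,-0.03,0,0,0,0.36],[0,0,-0.04,0,0,0,0.36],[0,0,-0.04,0,0,0.1,-0.3],[0,0,-0.04,0,0,0.1,-0.3],[0,0,0,0,0,0.106,-0.3],[0,0.035,0,0,0,0,-0.3],[0,0.035,0,0,0,0,-0.3],[0,0.0315,0,0,0,0,-0.3],[0,0,0,0,0,0,-0.3]],
  ],
)

```text
time: 7.3
position: [0.5083, 0.16, 0.1887]
ee_rot: [0.986, 0.167, 0.0, 0.0]
ft_force: [0.4, 0.4, 0.2]
width: 0.0575
finger_force: 0.0
```

Run:
```python
from plant import robot
from h import *
import pickle
np.set_printoptions(precision=4,suppress=True)
o=robot.get_obs();c=robot.capture("wrist");pickle.dump((o,c),open("w2.pkl","wb"))
print(o["position"],o["ee_rot"],o["width"],o["qpos"]);P=cloud(c,o);Z=np.nan_to_num(P[...,2])
pc=np.array([.5074,.1614]);e=np.array([np.cos(.3415),np.sin(.3415)]);n=np.array([-e[1],e[0]])
L=np.stack([(P[...,:2]-pc)@e,(P[...,:2]-pc)@n],-1)
for a,b,nm in[(-.03,.03,"lock"),(-.06,-.031,"post-"),(.031,.05,"post+")]:
    k=(L[...,0]>a)&(L[...,0]<b)&(abs(L[...,1])<.03)&(Z>.05)&(Z<.09)
    if k.any(): print(nm,k.sum(),np.percentile(Z[k],[10,50,90]),np.percentile(L[k],[1,99],axis=0))
k=(abs(L[...,0])<.031)&(abs(L[...,1])<.03)&(Z>.063)&(Z<.08)&(L[...,0]<.006)
q=ray(c,rect(k)[:,0].astype(float),.068,o)[:,:2].astype(np.float32);print(cv2.minAreaRect(q))
R=Rn.from_quat(o["ee_rot"]).as_matrix();print("toolx ang",np.degrees(np.arctan2(R[1,0],R[0,0])))
cv2.imwrite("pics/w2.png",c["img"][:,:,::-1])
```

```text
[0.5083 0.16   0.1887] [0.9859 0.1674 0.0001 0.0002] 0.05753573871085289 [ 0.0829  0.4072  1.4519 -0.0005  1.2824  1.3175]
lock 2533 [0.0615 0.0681 0.0693] [[-0.0255 -0.0172]
 [ 0.0284  0.0191]]
post- 333 [0.0584 0.063  0.0639] [[-0.0383 -0.0119]
 [-0.0311  0.0133]]
post+ 397 [0.0587 0.063  0.064 ] [[ 0.0344 -0.0121]
 [ 0.0419  0.0135]]
((0.4979850947856903, 0.15902018547058105), (0.03305426239967346, 0.03776680678129196), 19.316822052001953)
toolx ang 19.271580656614276
```

View pics/w2.png

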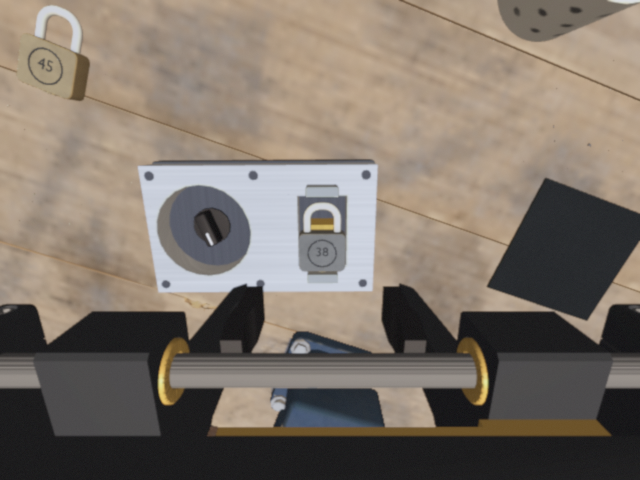

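The padlock is raised: its top is at z 0.068 and its body centre at (0.498, 0.159). In the image it sits at (322,250), with the brass ejector visible through the shackle. Now I'll grip it across the flanks.

Call:
send_rows(
  steps=[
    [[-0.01,-0.0025,0.03,0,0,0,-0.3],[0,0,0.035,0,0,0,-0.3],[0,0,0.03,0,0,0,-0.3],[0,0,0.0245,0,0,0,-0.3],[0,0,0,0,0,0,-0.3],[0,0,0,0,0,0,1],[0,0,0,0,0,0,1],[0,0,0,0,0,0,1],[0,0,0,0,0,0,1],[0,0,0,0,0,0,1]],
  ],
  newtons=20,
)

```text
time: 8.35
position: [0.4976, 0.1618, 0.0702]
ee_rot: [0.986, 0.169, 0.001, -0.0]
ft_force: [0.7, 2.5, 4.1]
width: 0.0375
finger_force: 20.0
```

Call:
send_rows(
  steps=[
    [[0,0,-0.01,0,0,0,1],[0,0,-0.03,0,0,0,1],[0,0,-0.04,0,0,0,1],[0,0,-0.02,0,0,0,1],[0,0,0,0,0,0,1],[0,0,0,0,0,0,1]],
  ],
)

```text
time: 8.95
position: [0.4965, 0.1614, 0.1687]
ee_rot: [0.986, 0.169, -0.001, 0.0]
ft_force: [-0.5, 0.5, -2.0]
width: 0.0378
finger_force: 20.0
```

Run:
```python
from plant import robot
from h import *
np.set_printoptions(precision=4,suppress=True)
o=robot.get_obs();print(o["position"],o["ee_rot"],o["width"],o["finger_force"])
R=Rn.from_quat(o["ee_rot"]).as_matrix();a=np.arctan2(R[1,0],R[0,0]);print("toolx",a)
d=np.array([.547,-.085,o["position"][2]])-o["position"]
print("turn tool z",a,"shift after turn: x",d[0],"y",-d[1])
```

```text
[0.4965 0.1614 0.1687] [ 0.9856  0.169  -0.0005  0.    ] 0.037792816713306594 19.99975025653839
toolx 0.3397176585030172
turn tool z 0.3397176585030172 shift after turn: x 0.05049163350635516 y 0.24643728415399846
```

Call:
send_rows(
  steps=[
    [[0,0,0,0,0,0.11,1],[0,0,0,0,0,0.115,1],[0,0,0,0,0,0.115,1],[0.01,0.04,0,0,0,0,1],[0.01,0.04,0,0,0,0,1],[0.01,0.04,0,0,0,0,1],[0.01,0.04,0,0,0,0,1],[0.01,0.04,0,0,0,0,1],[0.0005,0.04,0.02,0,0,0,1],[0,0.0065,0.03,0,0,0,1],[0,0,0.03,0,0,0,1],[0,0,0,0,0,0,1]],
  ],
)

```text
time: 10.15
position: [0.5448, -0.0845, 0.0844]
ee_rot: [1.0, -0.001, -0.005, -0.002]
ft_force: [-0.9, 0.8, -2.1]
width: 0.0374
finger_force: 20.0
```

Run:
```python
from plant import robot
from h import *
import pickle
np.set_printoptions(precision=4,suppress=True)
o=robot.get_obs();c=robot.capture("wrist");pickle.dump((o,c),open("w3.pkl","wb"))
print(o["position"],o["ee_rot"],o["width"],o["finger_force"])
cv2.imwrite("pics/w3.png",c["img"][:,:,::-1])
```

```text
[ 0.5448 -0.0845  0.0844] [ 1.     -0.0006 -0.005  -0.0019] 0.03742927074797301 19.99984234571457
```

View pics/w3.png

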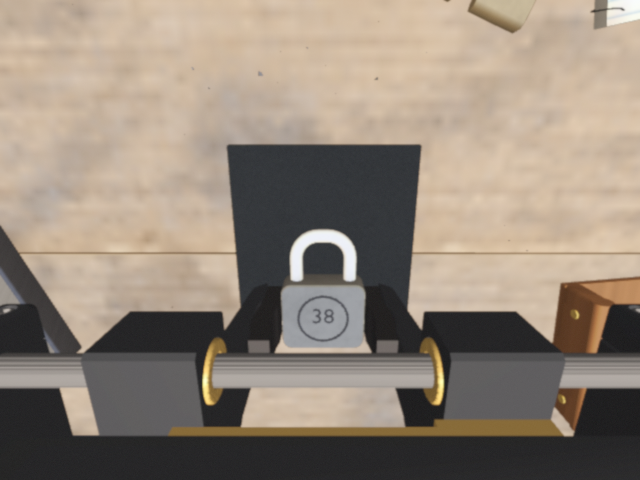

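The padlock is held level at (323,310), over the mat. Lowering.

Call:
send_rows(
  steps=[
    [[0,0,0.02,0,0,0,1],[0,0,0.02,0,0,0,1],[0,0,0.01,0,0,0,1],[0,0,0.005,0,0,0,1],[0,0,0.003,0,0,0,1],[0,0,0,0,0,0,1],[0,0,0,0,0,0,1]],
  ],
)

```text
time: 10.9
position: [0.5478, -0.085, 0.0319]
ee_rot: [1.0, -0.0, 0.001, 0.0]
ft_force: [0.1, -0.3, -0.5]
width: 0.0376
finger_force: 20.0
```

Call:
send_rows(
  steps=[
    [[0,0,0.002,0,0,0,1],[0,0,0.001,0,0,0,1],[0,0,0,0,0,0,1]],
  ],
)

```text
time: 11.2
position: [0.5475, -0.0849, 0.0282]
ee_rot: [1.0, -0.0, -0.0, -0.0]
ft_force: [-0.0, -0.3, -1.0]
width: 0.0377
finger_force: 20.0
```

Call:
send_rows(
  steps=[
    [[0,0,0.002,0,0,0,1],[0,0,0.001,0,0,0,1],[0,0,0.001,0,0,0,1],[0,0,0,0,0,0,1]],
  ],
)

```text
time: 11.6
position: [0.5474, -0.0849, 0.0241]
ee_rot: [1.0, -0.0, -0.0, -0.0]
ft_force: [-0.2, 0.0, -0.3]
width: 0.0378
finger_force: 20.0
```

Call:
send_rows(
  steps=[
    [[0,0,0.001,0,0,0,1],[0,0,0.0005,0,0,0,1],[0,0,0,0,0,0,1]],
  ],
)

```text
time: 11.9
position: [0.5475, -0.0849, 0.0227]
ee_rot: [1.0, -0.0, -0.0, -0.0]
ft_force: [-0.7, 0.2, -0.7]
width: 0.0381
finger_force: 20.0
```

Call:
send_rows(
  steps=[
    [[0,0,0.0005,0,0,0,1],[0,0,0.0005,0,0,0,1],[0,0,0,0,0,0,1]],
  ],
)

```text
time: 12.2
position: [0.5475, -0.085, 0.0223]
ee_rot: [1.0, -0.0, 0.0, 0.0]
ft_force: [-2.6, 0.6, 5.6]
width: 0.0379
finger_force: 20.0
```

Call:
send_rows(
  steps=[
    [[0,0,0.0005,0,0,0,1],[0,0,0.0005,0,0,0,1],[0,0,0,0,0,0,1]],
  ],
)

```text
time: 12.5
position: [0.5476, -0.085, 0.0223]
ee_rot: [1.0, -0.0, 0.0, 0.0]
ft_force: [-5.8, 0.9, 14.9]
width: 0.0379
finger_force: 20.0
```

Call:
send_rows(
  steps=[
    [[0,0,-0.0012,0,0,0,1],[0,0,0,0,0,0,-0.3],[0,0,0,0,0,0,-0.3],[0,0,0,0,0,0,-0.3],[0,0,0,0,0,0,-0.3],[0,0,-0.02,0,0,0,-0.3],[0,0,-0.04,0,0,0,-0.3],[0,0,-0.04,0,0,0,-0.8],[0,0,-0.04,0,0,0,-0.8]],
  ],
)

```text
time: 13.4
position: [0.5473, -0.0849, 0.1634]
ee_rot: [1.0, -0.0, -0.0, -0.0]
ft_force: [1.3, -0.3, 0.0]
width: 0.0712
finger_force: 0.0
```

Call:
send_rows(
  steps=[
    [[0,0,0,0,0,-0.1428,-0.8],[0,0,0,0,0,-0.1428,-0.8],[0,0,0,0,0,-0.1428,-0.8],[0,0,0,0,0,-0.1428,-0.8],[0,0,0,0,0,-0.1428,-0.8],[0,0,0,0,0,-0.1428,-0.8],[0,0,0,0,0,-0.1428,-0.8],[0,0,0,0,0,-0.1428,-0.8],[0,0,0,0,0,-0.1428,-0.8],[0,0,0,0,0,-0.1428,-0.8],[0,0,0,0,0,-0.1428,-0.8],[0,0,0,0,0,0,-0.8]],
  ],
)

```text
time: 14.6
position: [0.5474, -0.0849, 0.1618]
ee_rot: [0.707, 0.707, -0.0, -0.0]
ft_force: [0.0, 0.1, 0.6]
width: 0.0792
finger_force: 0.0
```

Run:
```python
from plant import robot
from h import *
import pickle
np.set_printoptions(precision=4,suppress=True)
o=robot.get_obs();c=robot.capture("wrist");pickle.dump((o,c),open("w4.pkl","wb"))
print(o["position"],o["ee_rot"],o["width"],o["qpos"]);P=cloud(c,o);Z=np.nan_to_num(P[...,2])
R=Rn.from_quat(o["ee_rot"]).as_matrix();print("toolx ang",np.degrees(np.arctan2(R[1,0],R[0,0])))
k=(np.hypot(P[...,0]-.55,P[...,1]+.085)<.05)&(Z>.0085)&(Z<.03)
q=P[k][:,:2].astype(np.float32);print("lock all",cv2.minAreaRect(q),np.percentile(Z[k],[50,90,98]))
k2=k&(Z>.0172);q=ray(c,rect(k2)[:,0].astype(float),.020,o)[:,:2].astype(np.float32);print("body",cv2.minAreaRect(q))
cv2.imwrite("pics/w4.png",c["img"][:,:,::-1])
```

```text
[ 0.5474 -0.0849  0.1618] [ 0.7067  0.7075 -0.0001 -0.0001] 0.07918391400866473 [-0.3676  0.4695  1.4315 -0.      1.2409 -0.3687]
toolx ang 90.06321278584815
lock all ((0.5568761825561523, -0.08237984776496887), (0.05694179609417915, 0.03749477118253708), 0.5121056437492371) [0.0199 0.021  0.0216]
body ((0.5450630187988281, -0.08233081549406052), (0.03266233205795288, 0.03711157664656639), 0.12451101094484329)
```

View pics/w4.png

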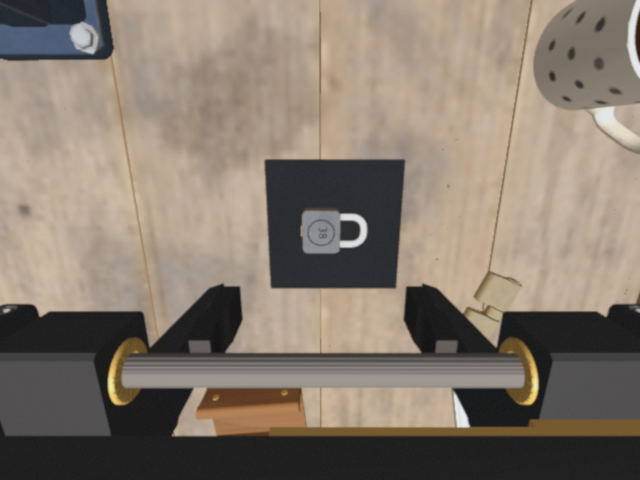

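The padlock lies flat near the mat's centre, at (335,231) in the image with its shackle to the right. Its overall centre is about (0.557, -0.084). Now I'll take it by the ends.

Call:
send_rows(
  steps=[
    [[0,0.0096,0.03,0,0,0,-0.8],[0,0,0.035,0,0,0,-0.8],[0,0,0.035,0,0,0,-0.8],[0,0,0.025,0,0,0,-0.8],[0,0,0.01,0,0,0,-0.8],[0,0,0.005,0,0,0,-0.8],[0,0,0,0,0,0,-0.8],[0,0,0,0,0,0,-0.8]],
  ],
  newtons=20,
)

```text
time: 15.45
position: [0.5577, -0.0851, 0.0231]
ee_rot: [0.707, 0.707, 0.0, 0.001]
ft_force: [-0.2, -0.7, 1.2]
width: 0.0794
finger_force: 0.0
```

Run:
```python
from h import *
np.set_printoptions(precision=4,suppress=True)
c=dict(np.load("pics/top0.npz"));P=cloud(c);Z=np.nan_to_num(P[...,2])
b=np.zeros(Z.shape,bool);b[265:340,440:515]=1
k=b&(Z>.025)
n,l,s,ce=cv2.connectedComponentsWithStats(k.astype(np.uint8))
for i in range(1,n):
    if s[i,4]>30:
        q=P[l==i][:,:2].astype(np.float32);print(s[i],cv2.minAreaRect(q),np.median(Z[l==i]))
h=cv2.cvtColor(c["img"],cv2.COLOR_RGB2HSV);print(h[300,478],h[340,478],h[300,462])
m=b&(h[...,1]>150)
q=ray(c,rect(m)[:,0].astype(float),.036,)[:,:2].astype(np.float32);print("colour",cv2.minAreaRect(q),m.sum())
```

```text
[487 279  11  49 320] ((0.47890567779541016, -0.3193458914756775), (0.10013530403375626, 0.014276520349085331), 4.88822603225708) 0.03463902098820015
[459 280  11  49 311] ((0.47370046377182007, -0.2597421109676361), (0.09967613965272903, 0.014719268307089806), 5.18363618850708) 0.03441916835971459
[ 13 148 138] [ 16  52 142] [ 14 164 115]
colour ((0.4764018952846527, -0.30591872334480286), (0.09332293272018433, 0.03153722360730171), 6.239148139953613) 858
```

Call:
send_rows(
  steps=[
    [[0,0,0.0025,0,0,0,-0.8],[0,0,0,0,0,0,-0.4],[0,0,0,0,0,0,1],[0,0,0,0,0,0,1],[0,0,0,0,0,0,1],[0,0,0,0,0,0,1],[0,0,0,0,0,0,1]],
  ],
)

```text
time: 16.15
position: [0.5571, -0.0849, 0.0196]
ee_rot: [0.707, 0.707, -0.0, 0.0]
ft_force: [-0.6, -0.0, 3.4]
width: 0.0547
finger_force: 20.0
```

Call:
send_rows(
  steps=[
    [[0,0,-0.01,0,0,0,1],[0,0,-0.03,0,0,0,1],[0,0,-0.035,0,0,0,1],[0,0,-0.035,0,0,-0.044,1],[0,0,-0.01,0,0,-0.044,1],[-0.038,-0.019,0,0,0,0,1],[-0.038,-0.019,0,0,0,0,1],[-0.038,-0.019,0,0,0,0,1],[-0.037,-0.019,0,0,0,0,1],[-0.025,-0.012,0,0,0,0,1],[0,0,0,0,0,0,1],[0,0,0,0,0,0,1]],
  ],
)

```text
time: 17.35
position: [0.4847, -0.268, 0.1397]
ee_rot: [0.676, 0.737, 0.0, -0.0]
ft_force: [0.8, -0.3, -1.0]
width: 0.0549
finger_force: 20.0
```

Run:
```python
from plant import robot
from h import *
import pickle
np.set_printoptions(precision=4,suppress=True)
o=robot.get_obs();c=robot.capture("wrist");pickle.dump((o,c),open("w5.pkl","wb"))
print(o["position"],o["width"],o["qpos"],o["ft_force"]);P=cloud(c,o);Z=np.nan_to_num(P[...,2])
R=Rn.from_quat(o["ee_rot"]).as_matrix();print("toolx ang",np.degrees(np.arctan2(R[1,0],R[0,0])))
e=np.array([np.cos(.088),np.sin(.088)]);nn=np.array([-e[1],e[0]]);L=np.stack([(P[...,:2]-[.4763,-.2895])@e,(P[...,:2]-[.4763,-.2895])@nn],-1)
for s in(1,-1):
    k=(abs(L[...,0])<.07)&(abs(s*L[...,1]-.03)<.014)&(Z>.028)&(Z<.045)
    if k.sum()>50:
        q=P[k][:,:2].astype(np.float32);print("wall",s,k.sum(),cv2.minAreaRect(q),np.percentile(L[k],[1,99],axis=0).ravel(),Z[k].max())
k=(Z>.09)&(Z<.14)&(abs(L[...,0])<.04)&(abs(L[...,1])<.03)
if k.any(): print("held",k.sum(),np.percentile(L[k],[1,99],axis=0).ravel(),np.percentile(Z[k],[2,50,98]))
cv2.imwrite("pics/w5.png",c["img"][:,:,::-1])
```

```text
[ 0.4847 -0.268   0.1397] 0.054889041510117816 [-0.719   0.4943  1.4613  0.0004  1.1861 -0.8057] [ 0.8176 -0.2665 -1.0247]
toolx ang 94.96177588893201
wall 1 2239 ((0.47416239976882935, -0.25944575667381287), (0.10012499988079071, 0.012374542653560638), 4.993699073791504) [-0.0484  0.0245  0.0495  0.0361] 0.03807758198281519
wall -1 590 ((0.5126270055770874, -0.3155887722969055), (0.029336437582969666, 0.011883771978318691), 6.244412899017334) [ 0.0193 -0.0345  0.0484 -0.0235] 0.038015900527476165
held 2125 [-0.017   0.0044  0.0378  0.0297] [0.1317 0.1391 0.14  ]
```

View pics/w5.png

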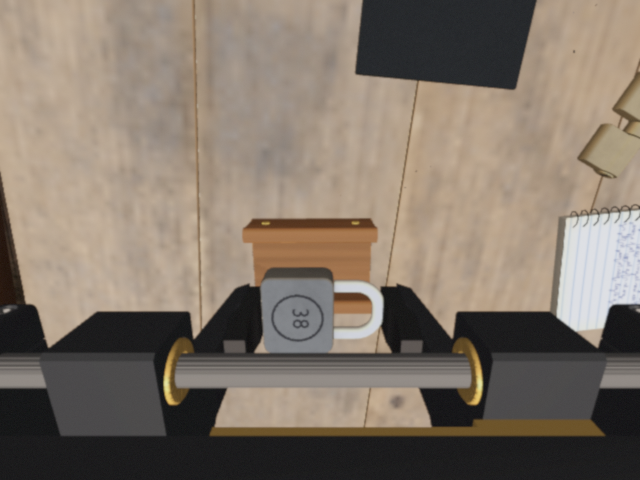

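The padlock is held level at (310,310), short of the cradle centre, because the last rows were clipped. The cradle appears behind it at (310,265). I'll check the cameras' bias before lowering.

Run:
```python
from h import *
import pickle
np.set_printoptions(precision=4,suppress=True)
o,c=pickle.load(open("w4.pkl","rb"));P=cloud(c,o);Z=np.nan_to_num(P[...,2])
g=c["img"].mean(-1);k=np.zeros(g.shape,bool);k[140:300,250:420]=g[140:300,250:420]<60
q=ray(c,rect(k)[:,0].astype(float),.004,o)[:,:2].astype(np.float32);print("mat wrist",cv2.minAreaRect(q))
o,c=pickle.load(open("w5.pkl","rb"));P=cloud(c,o);R=Rn.from_quat(o["ee_rot"]).as_matrix()
T=(P-o["position"])@R
k=(T[...,2]>-.008)&(T[...,2]<.016)&(abs(T[...,1])<.027)&(T[...,0]>-.03)&(T[...,0]<.03)
b=k&(T[...,2]<.003)
print("held all tool xyz",np.percentile(T[k],[1,50,99],axis=0)); print("body",np.percentile(T[b],[1,50,99],axis=0))
from plant import robot
o=robot.get_obs();print(o["position"],o["time"])
```

```text
mat wrist ((0.5572453737258911, -0.08223092555999756), (0.1172265112400055, 0.11648032069206238), 0.10771185904741287)
held all tool xyz [[-0.0156 -0.0264 -0.0018]
 [ 0.0057 -0.0074 -0.0003]
 [ 0.021   0.0259  0.0121]]
body [[-0.0159 -0.0265 -0.0018]
 [ 0.0041 -0.011  -0.0006]
 [ 0.0208  0.0043  0.0021]]
[ 0.485  -0.2673  0.1397] 17.4
```

Call:
send_rows(
  steps=[
    [[-0.008,-0.0035,0,0,0,0,1],[-0.008,-0.0035,0,0,0,0,1],[-0.0064,-0.0036,0,0,0,0,1],[0,0,0.02,0,0,0,1],[0,0,0.025,0,0,0,1],[0,0,0.02,0,0,0,1],[0,0,0.01,0,0,0,1],[0,0,0,0,0,0,1],[0,0,0,0,0,0,1]],
  ],
)

```text
time: 18.3
position: [0.4766, -0.2916, 0.0651]
ee_rot: [0.675, 0.737, -0.0, 0.001]
ft_force: [-0.2, -0.9, -0.8]
width: 0.055
finger_force: 20.0
```

Run:
```python
from plant import robot
from h import *
import pickle
np.set_printoptions(precision=4,suppress=True)
o=robot.get_obs();c=robot.capture("wrist");pickle.dump((o,c),open("w6.pkl","wb"))
print(o["position"]);P=cloud(c,o);R=Rn.from_quat(o["ee_rot"]).as_matrix()
T=(P-o["position"])@R; h=o["position"][2]
Z=P[...,2]
w=(Z>.030)&(Z<.041)&(abs(T[...,1])<.065)&(abs(T[...,0])<.06)
for s in(1,-1):
    k=w&(s*T[...,0]>.02)
    if k.sum()>50: print("wall",s,k.sum(),np.percentile(T[k],[1,50,99],axis=0))
b=(abs(T[...,2])<.003)&(abs(T[...,1])<.027)&(abs(T[...,0])<.03);print("body",np.percentile(T[b],[1,50,99],axis=0))
cv2.imwrite("pics/w6.png",c["img"][:,:,::-1])
```

```text
[ 0.4766 -0.2916  0.0651]
wall 1 4511 [[ 0.0265 -0.0484  0.0278]
 [ 0.0336  0.0007  0.0298]
 [ 0.0382  0.0495  0.0347]]
wall -1 492 [[-0.0329 -0.0344  0.028 ]
 [-0.0284  0.0218  0.0297]
 [-0.0214  0.0339  0.0351]]
body [[-0.0158 -0.0266 -0.0019]
 [ 0.0041 -0.0111 -0.0005]
 [ 0.0208  0.0043  0.002 ]]
```

View pics/w6.png

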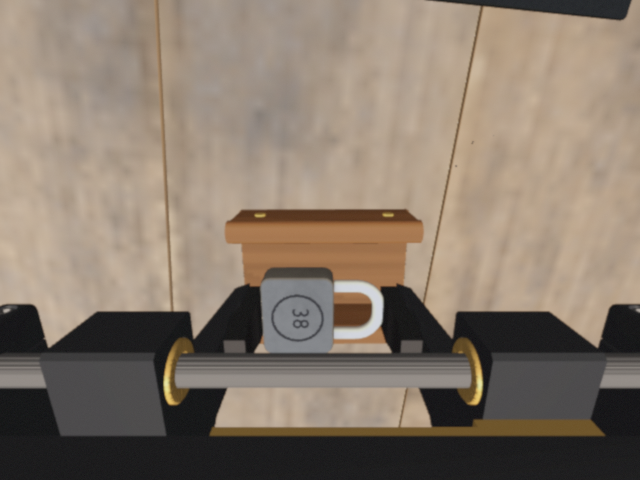

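The padlock body is centred between the walls, both at about +2.5 mm in tool x. Lowering gently.

Call:
send_rows(
  steps=[
    [[0,0,0.012,0,0,0,1],[0,0,0.012,0,0,0,1],[0,0,0.008,0,0,0,1],[0,0,0.005,0,0,0,1],[0,0,0.003,0,0,0,1],[0,0,0,0,0,0,1],[0,0,0,0,0,0,1]],
  ],
)

```text
time: 19.05
position: [0.4764, -0.2913, 0.0246]
ee_rot: [0.675, 0.737, -0.0, 0.0]
ft_force: [0.0, -0.5, -1.4]
width: 0.0547
finger_force: 20.0
```

Call:
send_rows(
  steps=[
    [[0,0,0.0006,0,0,0,1],[0,0,0.0006,0,0,0,1],[0,0,0,0,0,0,1]],
  ],
)

```text
time: 19.35
position: [0.4763, -0.2912, 0.0234]
ee_rot: [0.675, 0.737, -0.0, 0.0]
ft_force: [0.0, 0.1, -0.8]
width: 0.0549
finger_force: 20.0
```

Call:
send_rows(
  steps=[
    [[0,0,0.0006,0,0,0,1],[0,0,0.0006,0,0,0,1],[0,0,0,0,0,0,1]],
  ],
)

```text
time: 19.65
position: [0.4763, -0.2912, 0.022]
ee_rot: [0.675, 0.737, 0.0, -0.0]
ft_force: [0.3, 1.0, -1.1]
width: 0.0551
finger_force: 20.0
```

Call:
send_rows(
  steps=[
    [[0,0,0.0004,0,0,0,1],[0,0,0.0003,0,0,0,1],[0,0,0,0,0,0,1]],
  ],
)

```text
time: 19.95
position: [0.4763, -0.2912, 0.0216]
ee_rot: [0.675, 0.737, -0.0, 0.0]
ft_force: [-0.2, 1.1, 4.2]
width: 0.0552
finger_force: 20.0
```

Contact is at 4 N. I'll release and rise.

Call:
send_rows(
  steps=[
    [[0,0,0,0,0,0,-0.65],[0,0,0,0,0,0,-0.65],[0,0,0,0,0,0,-0.65],[0,0,0,0,0,0,-0.65],[0,0,-0.01,0,0,0,-0.65],[0,0,-0.03,0,0,0,-0.65],[0,0,-0.04,0,0,0,-0.65],[0,0,-0.04,0,0,0,-0.65],[0.03,0,-0.03,0,0,0,-0.65],[-0.05,0,0,0,0,0,-0.65],[-0.03,0,0,0,0,0,-0.65],[0,0,0,0,0,0,-0.65]],
  ],
)

```text
time: 21.15
position: [0.4806, -0.3439, 0.172]
ee_rot: [0.676, 0.737, -0.0, 0.001]
ft_force: [-0.4, 0.3, 0.8]
width: 0.0724
finger_force: 0.0
```

Run:
```python
from plant import robot
from h import *
np.set_printoptions(precision=4,suppress=True)
o=robot.get_obs();c=robot.capture("wrist")
print(o["position"],o["width"]);P=cloud(c,o);Z=P[...,2]
e=np.array([np.cos(.088),np.sin(.088)]);nn=np.array([-e[1],e[0]])
D=P[...,:2]-[.4764,-.2912];L=np.stack([D@e,D@nn],-1)
k=(abs(L[...,0])<.045)&(abs(L[...,1])<.023)&(Z>.0105)&(Z<.032);print("lock",np.percentile(L[k],[1,99],axis=0).ravel())
for s in(-1,1):
    b=k&(Z>.018)&(s*L[...,1]>.005);print("top z by n side",s,np.median(Z[b]))
for a in(-.024,-.01,.002):
    b=k&(abs(L[...,0]-a)<.003)&(Z>.015);print("top z at",a,np.median(Z[b]))
w=(Z>.030)&(Z<.041)&(abs(L[...,0])<.06)&(abs(L[...,1])<.045);print("walls",np.percentile(L[w],[1,99],axis=0).ravel())
cv2.imwrite("pics/w7.png",c["img"][:,:,::-1])
```

```text
[ 0.4806 -0.3439  0.172 ] 0.07240432815860946
lock [-0.0394 -0.0226  0.0403  0.0201]
top z by n side -1 0.02242273395658817
top z by n side 1 0.022225790001794477
top z at -0.024 0.02227875323515255
top z at -0.01 0.02229643441830456
top z at 0.002 0.022058839680892894
walls [-0.0483 -0.034   0.0498  0.0372]
```

View pics/w7.png

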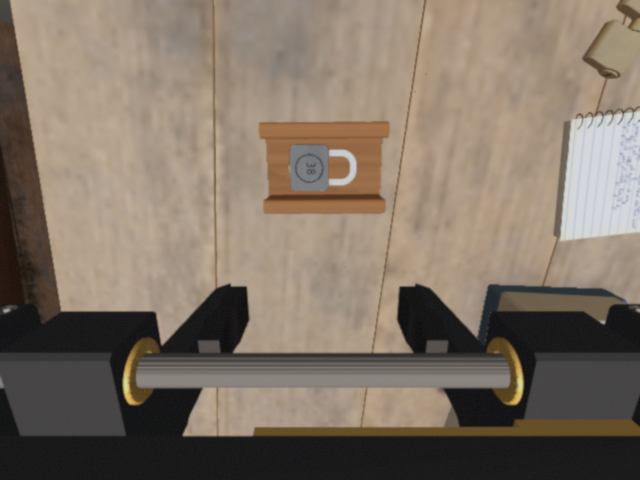

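The padlock lies flat in the cradle at (322,168). Its top is at z 0.022 everywhere, and it sits between the walls and well inside both ends. Handing in.

```bash
python3 -c "
from plant import robot
print(robot.close_job())"
```

```text
the job is handed in; nothing more can be done
None
```

I turned the knob to its stop, laid the steel padlock on the mat, then gripped it by its ends and set it flat in the cradle, inside both ends; I handed the job in at about 21 s, with the bystanders never approached (I didn't re-measure them afterwards).

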